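# Find the full staple tin by its weight

## Robot

A 6-joint arm with a two-finger parallel gripper is mounted at the origin on the work surface. World frame = base frame: x ahead of the robot, y to its left, z up, the work surface at z = 0. Lengths are in m, angles in degrees, forces in N, time in s.
With the tool pointing down it reaches from about 0.375 to 0.9 m from the base axis. Payload 3.1 kg.
Tool frame: the origin (TCP) lies at the very end of the fingers, on their centre line; the grasp point (between the pads) lies 19 mm behind it; x points along the fingers, z is the direction in which the jaws open and shut, and the axes are right-handed (so a half turn about x gives the same grasp; the last joint's range is limited). The gripper opens to 87 mm and grips with 3 to 60 N. Pads are 19 mm wide; open, the fingers measure 117 mm over their backs; the gripper's body (75 mm by 190 mm) begins 51 mm behind the grasp point.
Start: joints at [63.169, 30.224, 82.088, -0, 67.689, -10.227], TCP at [0.179, 0.599, 0.223] pointing down, gripper open.
Joint ranges: [-176.69, 176.69], [-43.24, 126.21], [12.49, 139.97], [-82, 262], [0, 151.66], [-163.58, 163.58]. Speed limits (degrees/s): [159.86, 159.86, 180, 180, 180, 180].

## Interface

Orientations are given as a 3x3 rotation matrix whose columns are the frame's x, y, z axes.
In Python, from rig import bot gives the robot as it stands.
- The arm moves only by the tool send_rows, never from a script. Its arguments are lists of equal length, an entry for each row: "fingers": the opening, from 0 (shut) to 1 (fully open); "dp": the shift along the world's x, y, z in mm, a list of three; "turn": the turn, a rotation vector about the world's x, y, z in rad, a list of three. In form: {"fingers": [fingers, ...], "dp": [[tx, ty, tz], ...], "turn": [[rx, ry, rz], ...]}. A call has 1 to 10 rows; each row is the pose to reach, as a shift and turn from the pose measured when the call began; what a row does not reach only later rows make up. A row lasts 1/12 s, in which the tool goes at most 41.7 mm and 7.16 degrees, less where a joint would pass 70% of its speed; a pose out of reach is approached as far as the arm can. A call with a gripper value outside its range is refused whole. The fingers move at their own pace and stop on an object; the grip force is fixed at half the most. Time passes only in rows, so rows that repeat a pose let the fingers close. It gives the time, the measured TCP pose, the force and the opening at its end, in the units of the state.
- bot.read_state(): the state, without advancing time (a new reading comes with each control period).
- bot.capture(name): name is "scene" or "top" or "wrist"; returns a dict with "img" (400x640x3 uint8, blue, green, red), "z_map" (400x640 float32, m along the optical axis (not along the pixel's ray), 0 where there is no reading), "mtx" (3x3 intrinsics, pixels), "origin" and "orientation" of the camera in the world; the wrist camera has in their place "hand_eye" (4x4, takes a point from camera to tool coordinates, whose origin is the TCP and whose axes are the tool frame's). Camera axes: x right, y up, looking along -z (the intrinsics and any distortion apply to the point x, -y, -z); pixel columns grow to the right and rows downward; lengths in m; the calibration is good to about 2 mm. A picture is of the moment at which its call begins: read the wrist's pose just before it.
- bot.hand_in(): hands the job in, once; it reports no verdict.
The state is a dict: "time_s": time; "joint_positions": joint angles; "qvel": joint speeds; "tau": joint torques, N m; "position": TCP position; "tcp_rot": TCP orientation; "force": force on the tool from outside, world axes, zero at the start; "moment": the same for the moment, N m; "opening": opening from 0.0 (shut) to 1.0 (fully open).
Only numpy, scipy, OpenCV 4.12 (cv2) and the standard library are available. Lean on these libraries where they do the work, as an engineer would, in place of code of your own. Each camera call takes 0.05 s, during which the arm holds its last target.

## Task

One of the three identical closed tins is still full of fence staples and clearly the heaviest: pick the tins up one at a time to feel their weight, and stand the two lighter ones upright in the low plywood tray. Finish while holding the heaviest tin up in the gripper, upright and still, about 20 cm above the shelf, and do not put it down again. Never let a tin fall over, and leave everything else on the shelf where it is.

Things in the scene. Friction and masses are not known exactly. Their poses are not given: they have to be found in the camera images.
- tin_a_center (a point): centre (half-way up, on the axis) of one of the three outwardly identical closed round tins: plain steel with a slightly brighter push-on lid, 60 mm diameter, 95 mm tall, standing upright, z axis = tin axis. The lid stays shut. The tins weigh between 150 g and 800 g; the heaviest is at least 100 g heavier than either other, and any of them may be it
- tin_b_center (a point): centre (half-way up, on the axis) of one of the three outwardly identical closed round tins: plain steel with a slightly brighter push-on lid, 60 mm diameter, 95 mm tall, standing upright, z axis = tin axis. The lid stays shut. The tins weigh between 150 g and 800 g; the heaviest is at least 100 g heavier than either other, and any of them may be it
- tin_c_center (a point): centre (half-way up, on the axis) of one of the three outwardly identical closed round tins: plain steel with a slightly brighter push-on lid, 60 mm diameter, 95 mm tall, standing upright, z axis = tin axis. The lid stays shut. The tins weigh between 150 g and 800 g; the heaviest is at least 100 g heavier than either other, and any of them may be it
- tray: low open plywood tray, fixed, 160 mm (its x) by 300 mm (its y), rim 18 mm high and 6 mm thick; floor 6 mm above the shelf; origin under its centre, z up. Room for all three tins in a row along its y
- herb_pot_rim (a point): centre of the mouth (80 mm up) of the empty terracotta herb pot, 80 mm diameter at the rim, 80 mm tall; bystander
- edging_spike: green plastic lawn edging spike lying flat, 210 mm long (along its x), 45 mm wide at the head, 16 mm high; origin under its middle; bystander
- weeder: stainless steel hand weeder with wooden handle lying flat, 325 mm long (along its x), 30 mm wide, 26 mm high; origin under its middle; bystander
- soil_scoop: black plastic soil scoop lying flat, 220 mm long (along its x), 70 mm wide, 40 mm high; origin under its middle; bystander
- jar: closed squat glass jar with a black lid, 90 mm diameter, 75 mm tall, origin under its centre, left of the tins; bystander
Mind the look-alikes: they are no part of the job. What is shaped like the part that bears tin_c_center but blue or green is not meant.

How it is judged (in metres and radians):
On the way, in this order (a step that is already met when the one before it is completed fails the run):
1. one of the lighter tins stands upright in the tray, let go (((x of tin_a_center in the frame of tray between -0.065 and 0.065 m and y of tin_a_center in the frame of tray between -0.135 and 0.135 m and height (world z) of tin_a_center between 0.045 and 0.062 m and angle between tin_a_center's own z axis and vertical below 0.08 rad and linear speed of tin_a below 0.03 m/s and contact force between tin_a and tray between 0.3 and 4.75 N and contact force between tin_a and the fingers below 0.1 N) or (x of tin_b_center in the frame of tray between -0.065 and 0.065 m and y of tin_b_center in the frame of tray between -0.135 and 0.135 m and height (world z) of tin_b_center between 0.045 and 0.062 m and angle between tin_b_center's own z axis and vertical below 0.08 rad and linear speed of tin_b below 0.03 m/s and contact force between tin_b and tray between 0.3 and 4.75 N and contact force between tin_b and the fingers below 0.1 N) or (x of tin_c_center in the frame of tray between -0.065 and 0.065 m and y of tin_c_center in the frame of tray between -0.135 and 0.135 m and height (world z) of tin_c_center between 0.045 and 0.062 m and angle between tin_c_center's own z axis and vertical below 0.08 rad and linear speed of tin_c below 0.03 m/s and contact force between tin_c and tray between 0.3 and 4.75 N and contact force between tin_c and the fingers below 0.1 N))), for 0.2 s.
2. both lighter tins stand upright in the tray, let go ((((x of tin_b_center in the frame of tray between -0.065 and 0.065 m and y of tin_b_center in the frame of tray between -0.135 and 0.135 m and height (world z) of tin_b_center between 0.045 and 0.062 m and angle between tin_b_center's own z axis and vertical below 0.08 rad and linear speed of tin_b below 0.03 m/s and contact force between tin_b and tray between 0.3 and 4.75 N and contact force between tin_b and the fingers below 0.1 N) and (x of tin_c_center in the frame of tray between -0.065 and 0.065 m and y of tin_c_center in the frame of tray between -0.135 and 0.135 m and height (world z) of tin_c_center between 0.045 and 0.062 m and angle between tin_c_center's own z axis and vertical below 0.08 rad and linear speed of tin_c below 0.03 m/s and contact force between tin_c and tray between 0.3 and 4.75 N and contact force between tin_c and the fingers below 0.1 N)) or ((x of tin_a_center in the frame of tray between -0.065 and 0.065 m and y of tin_a_center in the frame of tray between -0.135 and 0.135 m and height (world z) of tin_a_center between 0.045 and 0.062 m and angle between tin_a_center's own z axis and vertical below 0.08 rad and linear speed of tin_a below 0.03 m/s and contact force between tin_a and tray between 0.3 and 4.75 N and contact force between tin_a and the fingers below 0.1 N) and (x of tin_c_center in the frame of tray between -0.065 and 0.065 m and y of tin_c_center in the frame of tray between -0.135 and 0.135 m and height (world z) of tin_c_center between 0.045 and 0.062 m and angle between tin_c_center's own z axis and vertical below 0.08 rad and linear speed of tin_c below 0.03 m/s and contact force between tin_c and tray between 0.3 and 4.75 N and contact force between tin_c and the fingers below 0.1 N)) or ((x of tin_a_center in the frame of tray between -0.065 and 0.065 m and y of tin_a_center in the frame of tray between -0.135 and 0.135 m and height (world z) of tin_a_center between 0.045 and 0.062 m and angle between tin_a_center's own z axis and vertical below 0.08 rad and linear speed of tin_a below 0.03 m/s and contact force between tin_a and tray between 0.3 and 4.75 N and contact force between tin_a and the fingers below 0.1 N) and (x of tin_b_center in the frame of tray between -0.065 and 0.065 m and y of tin_b_center in the frame of tray between -0.135 and 0.135 m and height (world z) of tin_b_center between 0.045 and 0.062 m and angle between tin_b_center's own z axis and vertical below 0.08 rad and linear speed of tin_b below 0.03 m/s and contact force between tin_b and tray between 0.3 and 4.75 N and contact force between tin_b and the fingers below 0.1 N)))), for 0.2 s.
3. the heaviest tin is held up in the gripper (((height (world z) of tin_a_center above 0.17 m and angle between tin_a_center's own z axis and vertical below 0.3 rad and contact force between tin_a and the fingers above 2 N and linear speed of tin_a below 0.05 m/s and contact force between tin_a and tin_b below 0.1 N and contact force between tin_a and tin_c below 0.1 N and contact force between tin_a and tray below 0.1 N and (x of tin_b_center in the frame of tray between -0.065 and 0.065 m and y of tin_b_center in the frame of tray between -0.135 and 0.135 m and height (world z) of tin_b_center between 0.045 and 0.062 m and angle between tin_b_center's own z axis and vertical below 0.08 rad and linear speed of tin_b below 0.03 m/s and contact force between tin_b and tray between 0.3 and 4.75 N and contact force between tin_b and the fingers below 0.1 N) and (x of tin_c_center in the frame of tray between -0.065 and 0.065 m and y of tin_c_center in the frame of tray between -0.135 and 0.135 m and height (world z) of tin_c_center between 0.045 and 0.062 m and angle between tin_c_center's own z axis and vertical below 0.08 rad and linear speed of tin_c below 0.03 m/s and contact force between tin_c and tray between 0.3 and 4.75 N and contact force between tin_c and the fingers below 0.1 N)) or (height (world z) of tin_b_center above 0.17 m and angle between tin_b_center's own z axis and vertical below 0.3 rad and contact force between tin_b and the fingers above 2 N and linear speed of tin_b below 0.05 m/s and contact force between tin_b and tin_a below 0.1 N and contact force between tin_b and tin_c below 0.1 N and contact force between tin_b and tray below 0.1 N and (x of tin_a_center in the frame of tray between -0.065 and 0.065 m and y of tin_a_center in the frame of tray between -0.135 and 0.135 m and height (world z) of tin_a_center between 0.045 and 0.062 m and angle between tin_a_center's own z axis and vertical below 0.08 rad and linear speed of tin_a below 0.03 m/s and contact force between tin_a and tray between 0.3 and 4.75 N and contact force between tin_a and the fingers below 0.1 N) and (x of tin_c_center in the frame of tray between -0.065 and 0.065 m and y of tin_c_center in the frame of tray between -0.135 and 0.135 m and height (world z) of tin_c_center between 0.045 and 0.062 m and angle between tin_c_center's own z axis and vertical below 0.08 rad and linear speed of tin_c below 0.03 m/s and contact force between tin_c and tray between 0.3 and 4.75 N and contact force between tin_c and the fingers below 0.1 N)) or (height (world z) of tin_c_center above 0.17 m and angle between tin_c_center's own z axis and vertical below 0.3 rad and contact force between tin_c and the fingers above 2 N and linear speed of tin_c below 0.05 m/s and contact force between tin_c and tin_a below 0.1 N and contact force between tin_c and tin_b below 0.1 N and contact force between tin_c and tray below 0.1 N and (x of tin_a_center in the frame of tray between -0.065 and 0.065 m and y of tin_a_center in the frame of tray between -0.135 and 0.135 m and height (world z) of tin_a_center between 0.045 and 0.062 m and angle between tin_a_center's own z axis and vertical below 0.08 rad and linear speed of tin_a below 0.03 m/s and contact force between tin_a and tray between 0.3 and 4.75 N and contact force between tin_a and the fingers below 0.1 N) and (x of tin_b_center in the frame of tray between -0.065 and 0.065 m and y of tin_b_center in the frame of tray between -0.135 and 0.135 m and height (world z) of tin_b_center between 0.045 and 0.062 m and angle between tin_b_center's own z axis and vertical below 0.08 rad and linear speed of tin_b below 0.03 m/s and contact force between tin_b and tray between 0.3 and 4.75 N and contact force between tin_b and the fingers below 0.1 N)))), for 0.2 s.
At the end, for the whole second after the job is handed in: The heaviest tin is held in the fingers, still, upright to 0.3 rad, centre over 0.17 m up, touching no tin or tray. The lighter two (each pressing on the tray with under 4.75 N) stand free and at rest on its floor, upright to 0.08 rad, within 65 mm (tray x) and 135 mm (tray y) of its centre (((height (world z) of tin_a_center above 0.17 m and angle between tin_a_center's own z axis and vertical below 0.3 rad and contact force between tin_a and the fingers above 2 N and linear speed of tin_a below 0.05 m/s and contact force between tin_a and tin_b below 0.1 N and contact force between tin_a and tin_c below 0.1 N and contact force between tin_a and tray below 0.1 N and (x of tin_b_center in the frame of tray between -0.065 and 0.065 m and y of tin_b_center in the frame of tray between -0.135 and 0.135 m and height (world z) of tin_b_center between 0.045 and 0.062 m and angle between tin_b_center's own z axis and vertical below 0.08 rad and linear speed of tin_b below 0.03 m/s and contact force between tin_b and tray between 0.3 and 4.75 N and contact force between tin_b and the fingers below 0.1 N) and (x of tin_c_center in the frame of tray between -0.065 and 0.065 m and y of tin_c_center in the frame of tray between -0.135 and 0.135 m and height (world z) of tin_c_center between 0.045 and 0.062 m and angle between tin_c_center's own z axis and vertical below 0.08 rad and linear speed of tin_c below 0.03 m/s and contact force between tin_c and tray between 0.3 and 4.75 N and contact force between tin_c and the fingers below 0.1 N)) or (height (world z) of tin_b_center above 0.17 m and angle between tin_b_center's own z axis and vertical below 0.3 rad and contact force between tin_b and the fingers above 2 N and linear speed of tin_b below 0.05 m/s and contact force between tin_b and tin_a below 0.1 N and contact force between tin_b and tin_c below 0.1 N and contact force between tin_b and tray below 0.1 N and (x of tin_a_center in the frame of tray between -0.065 and 0.065 m and y of tin_a_center in the frame of tray between -0.135 and 0.135 m and height (world z) of tin_a_center between 0.045 and 0.062 m and angle between tin_a_center's own z axis and vertical below 0.08 rad and linear speed of tin_a below 0.03 m/s and contact force between tin_a and tray between 0.3 and 4.75 N and contact force between tin_a and the fingers below 0.1 N) and (x of tin_c_center in the frame of tray between -0.065 and 0.065 m and y of tin_c_center in the frame of tray between -0.135 and 0.135 m and height (world z) of tin_c_center between 0.045 and 0.062 m and angle between tin_c_center's own z axis and vertical below 0.08 rad and linear speed of tin_c below 0.03 m/s and contact force between tin_c and tray between 0.3 and 4.75 N and contact force between tin_c and the fingers below 0.1 N)) or (height (world z) of tin_c_center above 0.17 m and angle between tin_c_center's own z axis and vertical below 0.3 rad and contact force between tin_c and the fingers above 2 N and linear speed of tin_c below 0.05 m/s and contact force between tin_c and tin_a below 0.1 N and contact force between tin_c and tin_b below 0.1 N and contact force between tin_c and tray below 0.1 N and (x of tin_a_center in the frame of tray between -0.065 and 0.065 m and y of tin_a_center in the frame of tray between -0.135 and 0.135 m and height (world z) of tin_a_center between 0.045 and 0.062 m and angle between tin_a_center's own z axis and vertical below 0.08 rad and linear speed of tin_a below 0.03 m/s and contact force between tin_a and tray between 0.3 and 4.75 N and contact force between tin_a and the fingers below 0.1 N) and (x of tin_b_center in the frame of tray between -0.065 and 0.065 m and y of tin_b_center in the frame of tray between -0.135 and 0.135 m and height (world z) of tin_b_center between 0.045 and 0.062 m and angle between tin_b_center's own z axis and vertical below 0.08 rad and linear speed of tin_b below 0.03 m/s and contact force between tin_b and tray between 0.3 and 4.75 N and contact force between tin_b and the fingers below 0.1 N)))); the arm keeps its last pose, push and grip.
It fails at once if a tin falls over (tilts more than 0.7 rad) (angle between any of tin_a_center, tin_b_center, tin_c_center's own z axis and vertical above 0.7 rad).
It fails at once if another thing on the shelf is moved by more than 30 mm (distance of any of herb_pot_rim, edging_spike, weeder, soil_scoop, jar from where it was at the start of the episode above 0.03 m).
It also fails if it takes over 72 s, if anything falls off the work surface, if the arm or the gripper's body presses on something with over 40 N, if the wrist force passes 120 N, or if a joint passes its speed limit or range.

## Working session

There is one attempt and no reset: what is moved stays moved. The work goes in short steps, Python scripts to look and compute and a tool call to move; the robot and the scene stay as the last step left them, time stands still between calls to the robot, and variables do not carry over. Pictures are saved under pics/ and viewed, and the job is handed in when it is done.

Besides the shell and the picture viewer there is one more tool, called after "Request:" as name(argument=value, ...) on one line, values as JSON. send_rows: Moves the arm, as the interface text tells. Its arguments: {"type":"object","properties":{"fingers":{"type":"array","items":{"type":"number"}},"dp":{"type":"array","items":{"type":"array","items":{"type":"number"}}},"turn":{"type":"array","items":{"type":"array","items":{"type":"number"}}}},"required":["fingers","dp","turn"]}

```bash
ls; mkdir -p pics
python3 - <<'E'
from rig import bot
import cv2
s=bot.read_state(); print(s)
import pickle
for n in ("scene","top"):
    c=bot.capture(n); cv2.imwrite(f"pics/{n}0.png",c["img"]); pickle.dump(c,open(f"{n}0.pkl","wb"))
    print(n,c["mtx"],c["origin"],c["orientation"],[k for k in c])
E
```

```text
pics
{'time_s': 0.0, 'joint_positions': array([ 6.31690653e+01,  3.02811238e+01,  8.21559063e+01, -1.24100077e-03,
        6.76891162e+01, -1.02271086e+01]), 'qvel': array([ 0.01280698,  0.09668104, -0.04671701,  0.01400662, -0.00123371,
       -0.03704632]), 'tau': array([ 1.17392491e-05, -4.40032017e+01, -1.76598877e+01,  6.32483815e-02,
        5.80995844e-02, -1.48583476e-04]), 'position': array([0.1782356 , 0.59828386, 0.22155117]), 'tcp_rot': array([[-9.75862145e-04, -9.58305669e-01,  2.85743403e-01],
       [-1.97368461e-03,  2.85744828e-01,  9.58303709e-01],
       [-9.99997576e-01,  3.71204956e-04, -2.17024071e-03]]), 'force': array([-0.42194098,  0.08625689,  0.54385762]), 'moment': array([-0.01399615,  0.03432688, -0.02563561]), 'opening': 1.000511942716018}
scene [[427.3560961    0.         317.77448179]
 [  0.         427.3560961  199.73440377]
 [  0.           0.           1.        ]] [1.17083622 0.69533761 1.10272169] [[-0.69018926 -0.55015723  0.47007   ]
 [ 0.72351812 -0.53601994  0.43497603]
 [ 0.01266169  0.64031995  0.76800393]] ['img', 'z_map', 'mtx', 'origin', 'orientation']
top [[455.62305092   0.         320.69794817]
 [  0.         455.62305092 192.72065726]
 [  0.           0.           1.        ]] [0.38277692 0.11468617 1.30861292] [[-0.02816149  0.98815509 -0.15085239]
 [-0.99960018 -0.02822096  0.00174704]
 [-0.00253085  0.15084128  0.98855475]] ['img', 'z_map', 'mtx', 'origin', 'orientation']
```

View pics/scene0.png

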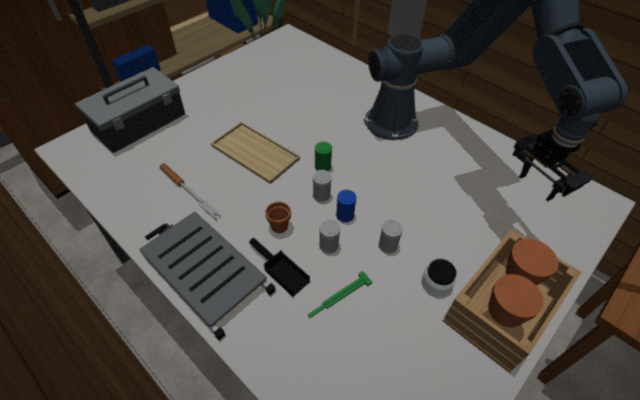

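View pics/top0.png

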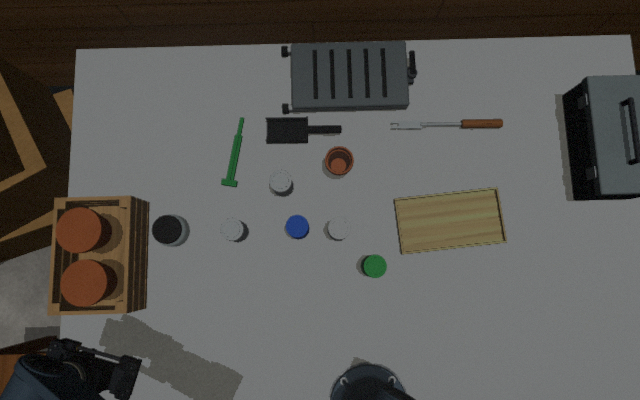

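The scene shows three grey tins, at top-view pixels (280,182), (232,230) and (339,229). The blue (297,227) and green (374,266) look-alikes stand among them. The tray is at (450,221), the pot at (340,160) and the jar at (168,229).

```bash
cat > h.py <<'E'
import numpy as np, cv2, pickle
def cloud(c):
    z=c["z_map"].astype(float); K=c["mtx"]; v,u=np.mgrid[:z.shape[0],:z.shape[1]]
    x=(u-K[0,2])/K[0,0]*z; y=(v-K[1,2])/K[1,1]*z
    P=np.stack([x,-y,-z],-1)@np.array(c["orientation"]).T+np.array(c["origin"])
    P[z<=0]=np.nan
    return P
def circ(P,cx,cy,h,r=0.05,tol=0.006):
    m=(abs(P[...,2]-h)<tol)&(np.hypot(P[...,0]-cx,P[...,1]-cy)<r)
    q=P[m]
    (c,rad)=cv2.minEnclosingCircle(q[:,:2].astype(np.float32))
    return m.sum(),q.mean(0).round(4),np.round(c,4),round(rad,4)
E
python3 - <<'E'
from h import *
for n in("top","scene"):
    c=pickle.load(open(n+"0.pkl","rb")); P=cloud(c)
    if n=="top":
        px=dict(t1=(280,182),t2=(232,230),t3=(339,229),blue=(297,227),green=(374,266),jar=(168,229))
        g={k:P[v,u] for k,(u,v) in px.items()}
    for k,a in g.items():
        print(n,k,a.round(3),*circ(P,a[0],a[1],0.075 if k=="jar" else 0.095,tol=.012))
    if n=="top":
        print("table",P[300,500],P[150,200],P[150,540])
        print("pot",P[148,340],P[160,340], "tray floor",P[221,450], "toolbox",P[130,605])
        hsv=cv2.cvtColor(c["img"],cv2.COLOR_BGR2HSV)
        m=((hsv[...,0]>12)&(hsv[...,0]<32)&(hsv[...,1]>60)).astype(np.uint8); m[:170]=0;m[:, :380]=0;m[265:]=0;m[:,520:]=0
        cn=max(cv2.findContours(m,0,2)[0],key=cv2.contourArea); q=P[m>0]; q=q[abs(q[:,2]-0.018)<.03]
        print("tray rect",cv2.minAreaRect(q[:,:2].astype(np.float32)), np.nanmedian(q[:,2]))
        print("corners",cv2.boxPoints(cv2.minAreaRect(q[:,:2].astype(np.float32))))
        for k,(u,v) in dict(scoopL=(267,130),scooph=(338,129),spikeh=(229,183),weedtip=(393,125)).items(): print(k,P[v,u].round(3))
E
```

```text
top t1 [0.6   0.222 0.096] 399 [0.604  0.2216 0.0959] [0.6046 0.2223] 0.0309
top t2 [0.474 0.35  0.102] 424 [0.4773 0.3519 0.0959] [0.4779 0.3534] 0.0312
top t3 [0.469 0.067 0.098] 411 [0.4728 0.0669 0.0958] [0.4732 0.0669] 0.0305
top blue [0.477 0.178 0.101] 409 [0.4806 0.1794 0.0958] [0.4814 0.1797] 0.0308
top green [ 0.369 -0.022  0.095] 426 [ 0.37   -0.023   0.0957] [ 0.3701 -0.0235] 0.0305
top jar [0.483 0.527 0.08 ] 676 [0.4842 0.5335 0.0755] [0.4855 0.5345] 0.0398
table [ 0.26407238 -0.38170988 -0.00122019] [0.71923573 0.46380522 0.00315774] [ 6.91288724e-01 -5.36715541e-01 -3.36993155e-04]
pot [0.69586701 0.0551981  0.07242632] [0.67696276 0.05318735 0.00474913] tray floor [ 0.48884703 -0.25438015  0.00936433] toolbox [ 0.70818983 -0.64579595  0.13729755]
tray rect ((0.4912855923175812, -0.2517071068286896), (0.15932555496692657, 0.3009703755378723), 4.829266548156738) 0.006797594375190341
corners [[ 0.39923674 -0.1084627 ]
 [ 0.4245745  -0.40836462]
 [ 0.58333445 -0.39495152]
 [ 0.5579967  -0.09504959]]
scoopL [0.775 0.266 0.   ]
scooph [0.76  0.057 0.04 ]
spikeh [0.616 0.376 0.017]
weedtip [ 0.778 -0.107  0.006]
scene t1 [0.6   0.222 0.096] 323 [0.609  0.2227 0.0948] [0.6057 0.2209] 0.0323
scene t2 [0.474 0.35  0.102] 319 [0.4824 0.3533 0.0949] [0.4799 0.3503] 0.0321
scene t3 [0.469 0.067 0.098] 244 [0.4782 0.0683 0.0946] [0.4746 0.0674] 0.0336
scene blue [0.477 0.178 0.101] 275 [0.4861 0.1801 0.0944] [0.4819 0.1791] 0.0331
scene green [ 0.369 -0.022  0.095] 216 [ 0.3757 -0.0222  0.0944] [ 0.3727 -0.0252] 0.0334
scene jar [0.483 0.527 0.08 ] 599 [0.4889 0.5343 0.0747] [0.4845 0.5344] 0.0413
```

Both cameras agree on the tins to about 2 mm: T1 (0.605,0.222), T2 (0.478,0.352), T3 (0.474,0.067), with tops at about 0.095 and radius about 0.030. The tray fits as 159x301 mm at (0.491,-0.252) with yaw 4.8°. I'll start with T2.

Request:
send_rows(fingers=[1, 1, 1, 1, 1, 1, 1, 1, 1, 1], dp=[[0, -42, 0], [0, -84, 0], [0, -126, 0], [0, -168, 0], [30, -205, 0], [70, -225, 0], [110, -246, 0], [150, -246, 0], [190, -246, 0], [230, -246, 0]], turn=[[0, 0, 0], [0, 0, 0], [0, 0, 0], [0, 0, 0], [0, 0, 0], [0, 0, 0], [0, 0, 0], [0, 0, 0], [0, 0, 0], [0, 0, 0]])

```text
time_s: 0.93
position: [0.4027, 0.3511, 0.2216]
tcp_rot: [[-0.002, -0.958, 0.287], [-0.002, 0.287, 0.958], [-1.0, 0.001, -0.002]]
force: [-0.5, 0.0, 0.3]
opening: 1.0
```

Request:
send_rows(fingers=[1, 1, 1, 1, 1, 1, 1, 1, 1, 1], dp=[[38, 0, 0], [75, 1, 0], [75, 1, -20], [75, 1, -50], [75, 1, -80], [75, 1, -110], [75, 1, -140], [75, 1, -165], [75, 1, -176], [75, 1, -176]], turn=[[0, 0, 0], [0, 0, 0], [0, 0, 0], [0, 0, 0], [0, 0, 0], [0, 0, 0], [0, 0, 0], [0, 0, 0], [0, 0, 0], [0, 0, 0]])

```text
time_s: 1.77
position: [0.4755, 0.351, 0.0426]
tcp_rot: [[-0.008, -0.958, 0.287], [-0.005, 0.287, 0.958], [-1.0, 0.006, -0.007]]
force: [0.2, 0.4, 0.3]
opening: 0.999
```

Run:
```python
from rig import bot
import cv2
s=bot.read_state(); print(s["position"],s["force"])
c=bot.capture("wrist"); cv2.imwrite("pics/w1.png",c["img"])
```

```text
[0.47553378 0.35103763 0.04261418] [0.21934181 0.43173399 0.25241816]
```

View pics/w1.png

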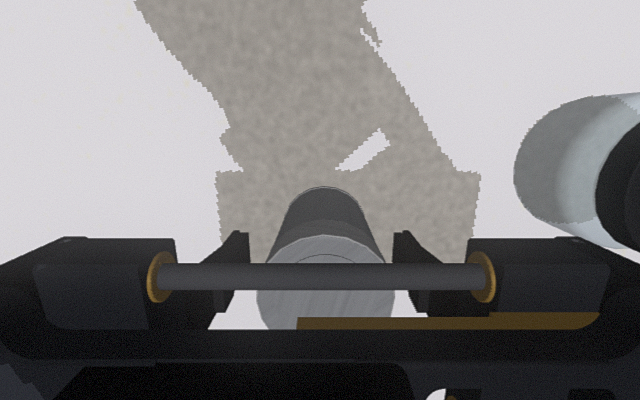

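The wrist view shows the tin centred between the pads (lid at about (325,290)), with no contact. Closing now.

Request:
send_rows(fingers=[0, 0, 0, 0, 0, 0, 0, 0], dp=[[0, 0, 0], [0, 0, 0], [0, 0, 0], [0, 0, 0], [0, 0, 0], [0, 0, 0], [0, 0, 0], [0, 0, 0]], turn=[[0, 0, 0], [0, 0, 0], [0, 0, 0], [0, 0, 0], [0, 0, 0], [0, 0, 0], [0, 0, 0], [0, 0, 0]])

```text
time_s: 2.48
position: [0.4778, 0.3525, 0.0456]
tcp_rot: [[-0.002, -0.958, 0.287], [-0.002, 0.287, 0.958], [-1.0, 0.001, -0.002]]
force: [-0.5, 1.6, 6.1]
opening: 0.69
```

Request:
send_rows(fingers=[0, 0, 0, 0, 0, 0, 0, 0, 0, 0], dp=[[0, 0, 5], [0, 0, 15], [0, 0, 30], [0, 0, 50], [0, 0, 70], [0, 0, 80], [0, 0, 80], [0, 0, 80], [0, 0, 80], [0, 0, 80]], turn=[[0, 0, 0], [0, 0, 0], [0, 0, 0], [0, 0, 0], [0, 0, 0], [0, 0, 0], [0, 0, 0], [0, 0, 0], [0, 0, 0], [0, 0, 0]])

```text
time_s: 3.32
position: [0.4765, 0.3518, 0.124]
tcp_rot: [[-0.005, -0.958, 0.287], [-0.003, 0.287, 0.958], [-1.0, 0.004, -0.005]]
force: [-1.0, -0.3, -7.2]
opening: 0.688
```

Run:
```python
from rig import bot
for i in range(4):
    s=bot.read_state(); print(s["time_s"],s["position"],s["force"],s["moment"],s["tau"].round(2),s["opening"])
    bot.capture("wrist")
```

```text
3.3167 [0.47652251 0.35184833 0.1239864 ] [-0.98604878 -0.29574395 -7.16460155] [-0.00468808 -0.01689522 -0.02098104] [ 0.000e+00 -4.791e+01 -1.534e+01  2.000e-02  1.000e-01 -0.000e+00] 0.6875644466051908
3.3667 [0.47670024 0.35194757 0.12407767] [ 0.37145733  0.03430732 -7.00662191] [0.05076978 0.02806512 0.02063328] [ 1.000e-02 -4.772e+01 -1.523e+01  2.000e-02  1.100e-01 -0.000e+00] 0.6838762716930361
3.4167 [0.47697054 0.35207688 0.12424519] [ 0.5187655   0.29817519 -6.39392057] [-0.00191227  0.01968473  0.03818836] [ 1.000e-02 -4.759e+01 -1.517e+01  2.000e-02  1.200e-01 -0.000e+00] 0.6858612364842699
3.4667 [0.47718215 0.35217666 0.12448139] [-0.161754    0.22912211 -6.73639526] [ 0.00175359 -0.04560534 -0.04253037] [ 1.000e-02 -4.749e+01 -1.515e+01  2.000e-02  1.200e-01 -0.000e+00] 0.6853113457299311
```

T2 reads about 6.8 N, above the 4.75 N ceiling for a lighter tin, so it looks like the heaviest. I'll set it back gently on its spot and confirm by weighing the others.

Request:
send_rows(fingers=[0, 0, 0, 0, 0, 0, 0, 0, 0, 0], dp=[[0, 0, -15], [0, 0, -33], [0, 0, -50], [0, 0, -62], [0, 0, -69], [0, 0, -73], [0, 0, -76], [0, 0, -78], [0, 0, -79], [0, 0, -79]], turn=[[0, 0, 0], [0, 0, 0], [0, 0, 0], [0, 0, 0], [0, 0, 0], [0, 0, 0], [0, 0, 0], [0, 0, 0], [0, 0, 0], [0, 0, 0]])

```text
time_s: 4.35
position: [0.4777, 0.3525, 0.0461]
tcp_rot: [[-0.003, -0.958, 0.287], [-0.002, 0.287, 0.958], [-1.0, 0.002, -0.003]]
force: [0.3, 0.5, -6.3]
opening: 0.688
```

Request:
send_rows(fingers=[0, 0, 0, 0], dp=[[0, 0, -1], [0, 0, -2], [0, 0, -2], [0, 0, -2]], turn=[[0, 0, 0], [0, 0, 0], [0, 0, 0], [0, 0, 0]])

```text
time_s: 4.68
position: [0.4782, 0.3528, 0.0456]
tcp_rot: [[-0.001, -0.958, 0.287], [-0.001, 0.287, 0.958], [-1.0, 0.001, -0.002]]
force: [-2.2, -1.0, 4.7]
opening: 0.686
```

On the shelf. Releasing and rising.

Request:
send_rows(fingers=[1, 1, 1, 1, 1, 1, 1, 1, 1, 1], dp=[[0, 0, 0], [0, 0, 0], [0, 0, 0], [0, 0, 0], [0, 0, 10], [0, 0, 30], [0, 0, 65], [0, 0, 100], [0, 0, 135], [0, 0, 135]], turn=[[0, 0, 0], [0, 0, 0], [0, 0, 0], [0, 0, 0], [0, 0, 0], [0, 0, 0], [0, 0, 0], [0, 0, 0], [0, 0, 0], [0, 0, 0]])

```text
time_s: 5.52
position: [0.4826, 0.3551, 0.1885]
tcp_rot: [[0.013, -0.958, 0.287], [0.005, 0.287, 0.958], [-1.0, -0.011, 0.009]]
force: [0.4, -0.3, 0.5]
opening: 1.0
```

Run:
```python
from rig import bot
from h import *
s=bot.read_state(); print(s["position"],s["force"],s["opening"])
c=bot.capture("scene"); P=cloud(c); cv2.imwrite("pics/s1.png",c["img"])
for k,a in dict(t1=(.605,.222),t2=(.478,.352),t3=(.474,.067)).items(): print(k,*circ(P,*a,.095,tol=.012))
```

```text
[0.48257494 0.35508636 0.18854681] [ 0.44024344 -0.34259603  0.53179752] 0.9998236720460757
t1 326 [0.6093 0.2231 0.0948] [0.6078 0.2195] 0.033
t2 319 [0.483  0.3531 0.0947] [0.4799 0.3502] 0.0323
t3 247 [0.4783 0.0682 0.0945] [0.4759 0.0641] 0.0331
```

View pics/s1.png

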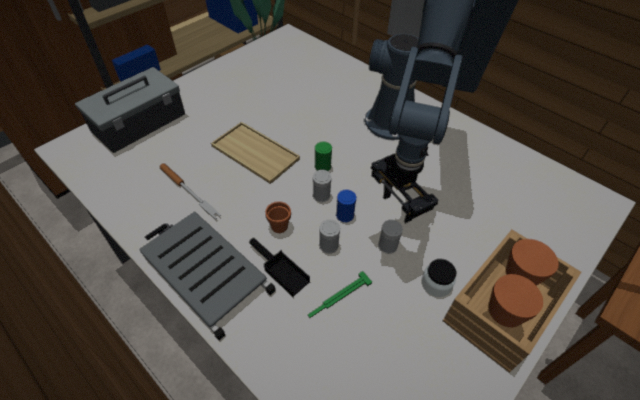

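T2 stands upright where it was (pixel (390,236)). Next is T1.

Request:
send_rows(fingers=[1, 1, 1, 1, 1, 1, 1, 1], dp=[[25, -27, 0], [50, -54, 0], [75, -81, 0], [100, -110, 0], [122, -133, 0], [122, -133, 0], [122, -133, 0], [122, -133, 0]], turn=[[0, 0, 0], [0, 0, 0], [0, 0, 0], [0, 0, 0], [0, 0, 0], [0, 0, 0], [0, 0, 0], [0, 0, 0]])

```text
time_s: 6.23
position: [0.6019, 0.2211, 0.1844]
tcp_rot: [[0.005, -0.958, 0.288], [0.003, 0.288, 0.958], [-1.0, -0.004, 0.005]]
force: [-0.5, 0.1, 0.7]
opening: 1.005
```

Request:
send_rows(fingers=[1, 1, 1, 1, 1, 1, 1, 1, 1, 1], dp=[[3, 1, -15], [3, 1, -40], [3, 1, -70], [3, 1, -100], [3, 1, -125], [3, 1, -138], [3, 1, -138], [3, 1, -138], [3, 1, -138], [3, 1, -138]], turn=[[-0.003, 0.005, 0], [-0.003, 0.005, 0], [-0.003, 0.005, 0], [-0.003, 0.005, 0], [-0.003, 0.005, 0], [-0.003, 0.005, 0], [-0.003, 0.005, 0], [-0.003, 0.005, 0], [-0.003, 0.005, 0], [-0.003, 0.005, 0]])

```text
time_s: 7.07
position: [0.6062, 0.2227, 0.0482]
tcp_rot: [[0.004, -0.958, 0.287], [0.001, 0.287, 0.958], [-1.0, -0.003, 0.002]]
force: [0.8, -0.8, 0.2]
opening: 0.997
```

Request:
send_rows(fingers=[0, 0, 0, 0, 0, 0, 0, 0], dp=[[0, 0, 0], [0, 0, 0], [0, 0, 0], [0, 0, 0], [0, 0, 0], [0, 0, 0], [0, 0, 0], [0, 0, 0]], turn=[[0, 0, 0], [0, 0, 0], [0, 0, 0], [0, 0, 0], [0, 0, 0], [0, 0, 0], [0, 0, 0], [0, 0, 0]])

```text
time_s: 7.73
position: [0.6061, 0.2223, 0.0485]
tcp_rot: [[0.004, -0.958, 0.287], [0.0, 0.287, 0.958], [-1.0, -0.003, 0.001]]
force: [-0.9, -2.5, 4.7]
opening: 0.685
```

Request:
send_rows(fingers=[0, 0, 0, 0, 0, 0, 0, 0, 0, 0], dp=[[0, 0, 5], [0, 0, 15], [0, 0, 30], [0, 0, 50], [0, 0, 75], [0, 0, 95], [0, 0, 105], [0, 0, 105], [0, 0, 105], [0, 0, 105]], turn=[[0, 0, 0], [0, 0, 0], [0, 0, 0], [0, 0, 0], [0, 0, 0], [0, 0, 0], [0, 0, 0], [0, 0, 0], [0, 0, 0], [0, 0, 0]])

```text
time_s: 8.57
position: [0.6049, 0.2221, 0.1522]
tcp_rot: [[0.001, -0.958, 0.287], [-0.0, 0.287, 0.958], [-1.0, -0.001, 0.0]]
force: [0.1, 0.3, -2.7]
opening: 0.68
```

Run:
```python
from rig import bot
for i in range(4):
    s=bot.read_state(); print(s["time_s"],s["position"],s["force"],s["opening"])
    bot.capture("wrist")
```

```text
8.5667 [0.60493311 0.22213479 0.15215133] [ 0.07998703  0.33177135 -2.70457024] 0.6798233152456937
8.6167 [0.60479704 0.22209267 0.15178042] [ 0.14766385 -0.25991381 -2.91577289] 0.6834090275713092
8.6667 [0.60487992 0.22210492 0.15171643] [-0.31926978 -0.47302088 -3.31754229] 0.6876953814076117
8.7167 [0.60507732 0.22209953 0.15185349] [-0.52648644  0.39911638 -1.02997409] 0.6848764295302711
```

T1 reads about 3 N, so it is a light one. Carrying it to the tray (target (0.497,-0.317)).

Request:
send_rows(fingers=[0, 0, 0, 0, 0, 0, 0, 0, 0, 0], dp=[[-2, -10, 10], [-6, -30, 20], [-12, -60, 30], [-18, -92, 30], [-25, -125, 30], [-32, -160, 30], [-39, -195, 30], [-46, -230, 30], [-53, -265, 30], [-60, -300, 30]], turn=[[0, 0, 0], [0, 0, 0], [0, 0, 0], [0, 0, 0], [0, 0, 0], [0, 0, 0], [0, 0, 0], [0, 0, 0], [0, 0, 0], [0, 0, 0]])

```text
time_s: 9.6
position: [0.5444, -0.08, 0.1826]
tcp_rot: [[0.001, -0.958, 0.287], [-0.001, 0.287, 0.958], [-1.0, -0.001, -0.0]]
force: [0.9, -0.1, -1.9]
opening: 0.681
```

Request:
send_rows(fingers=[0, 0, 0, 0, 0, 0, 0, 0, 0, 0], dp=[[-7, -35, 0], [-14, -70, 0], [-21, -105, 0], [-28, -140, 0], [-35, -175, 0], [-42, -205, 0], [-46, -228, 0], [-48, -237, 0], [-48, -237, -15], [-48, -237, -35]], turn=[[0, 0, 0], [0, 0, 0], [0, 0, 0], [0, 0, 0], [0, 0, 0], [0, 0, 0], [0, 0, 0], [0, 0, 0], [0, 0, 0], [0, 0, 0]])

```text
time_s: 10.43
position: [0.497, -0.3189, 0.1493]
tcp_rot: [[0.005, -0.957, 0.289], [-0.004, 0.289, 0.957], [-1.0, -0.005, -0.002]]
force: [-0.0, 1.0, -2.6]
opening: 0.682
```

Request:
send_rows(fingers=[0, 0, 0, 0, 0, 0], dp=[[0, 0, -20], [0, 0, -40], [0, 0, -55], [0, 0, -63], [0, 0, -63], [0, 0, -63]], turn=[[0, 0, 0], [0, 0, 0], [0, 0, 0], [0, 0, 0], [0, 0, 0], [0, 0, 0]])

```text
time_s: 10.93
position: [0.497, -0.3186, 0.0864]
tcp_rot: [[0.004, -0.957, 0.289], [-0.003, 0.288, 0.957], [-1.0, -0.005, -0.002]]
force: [0.6, 0.2, -1.6]
opening: 0.686
```

Run:
```python
from rig import bot
import cv2
s=bot.read_state(); print(s["position"],s["force"])
c=bot.capture("scene"); cv2.imwrite("pics/s2.png",c["img"][60:320,120:460])
for i in range(3):
    s=bot.read_state(); print(s["position"],s["force"]); bot.capture("wrist")
```

```text
[ 0.49703059 -0.31862152  0.08644157] [ 0.62539718  0.19611017 -1.64739848]
[ 0.49748249 -0.3191018   0.0870629 ] [ 0.59369033 -0.4374955  -2.64159468]
[ 0.49769862 -0.31931965  0.08740458] [ 0.51175698 -0.15161809 -2.76928108]
[ 0.4977475  -0.31944664  0.08753585] [ 0.79826246  0.1577713  -3.13713098]
```

View pics/s2.png

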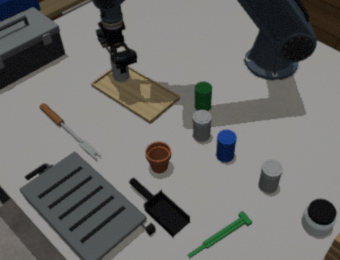

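The tin hangs upright over the far half of the tray at crop pixel (120,72). Lowering it.

Request:
send_rows(fingers=[0, 0, 0, 0, 0, 0, 0, 0, 0], dp=[[0, 0, -10], [0, 0, -20], [0, 0, -26], [0, 0, -30], [0, 0, -31], [0, 0, -32], [0, 0, -33], [0, 0, -33], [0, 0, -33]], turn=[[0, 0, 0], [0, 0, 0], [0, 0, 0], [0, 0, 0], [0, 0, 0], [0, 0, 0], [0, 0, 0], [0, 0, 0], [0, 0, 0]])

```text
time_s: 11.88
position: [0.4979, -0.3196, 0.0548]
tcp_rot: [[0.007, -0.957, 0.289], [-0.006, 0.289, 0.957], [-1.0, -0.008, -0.004]]
force: [-0.4, 0.2, -1.9]
opening: 0.682
```

Request:
send_rows(fingers=[0, 0, 0, 0], dp=[[0, 0, -1], [0, 0, -2], [0, 0, -2], [0, 0, -2]], turn=[[0, 0, 0], [0, 0, 0], [0, 0, 0], [0, 0, 0]])

```text
time_s: 12.22
position: [0.4981, -0.3198, 0.0546]
tcp_rot: [[0.008, -0.957, 0.289], [-0.006, 0.289, 0.957], [-1.0, -0.009, -0.004]]
force: [-1.7, 1.3, 8.6]
opening: 0.684
```

Standing on the floor. Release, pause and rise.

Request:
send_rows(fingers=[1, 1, 1, 1, 1, 1, 1, 1, 1, 1], dp=[[0, 0, 0], [0, 0, 0], [0, 0, 0], [0, 0, 0], [0, 0, 0], [0, 0, 15], [0, 0, 45], [0, 0, 80], [0, 0, 115], [0, 0, 130]], turn=[[0, 0, 0], [0, 0, 0], [0, 0, 0], [0, 0, 0], [0, 0, 0], [0, 0, 0], [0, 0, 0], [0, 0, 0], [0, 0, 0], [0, 0, 0]])

```text
time_s: 13.05
position: [0.4999, -0.3213, 0.189]
tcp_rot: [[0.013, -0.957, 0.288], [-0.011, 0.288, 0.957], [-1.0, -0.016, -0.007]]
force: [0.6, -0.7, -0.6]
opening: 1.0
```

Run:
```python
from rig import bot
from h import *
s=bot.read_state(); print(s["position"],s["tcp_rot"].round(4),s["force"])
c=bot.capture("scene"); P=cloud(c); cv2.imwrite("pics/s3.png",c["img"][60:320,120:460])
for k,a in dict(t1=(.497,-.317,.101),t2=(.478,.352,.095),t3=(.474,.067,.095)).items(): print(k,*circ(P,*a,tol=.012))
```

```text
[ 0.49991814 -0.32133206  0.18895028] [[ 0.0129 -0.9574  0.2885]
 [-0.0114  0.2883  0.9575]
 [-0.9999 -0.0157 -0.0072]] [ 0.55720396 -0.70977532 -0.61291553]
t1 196 [ 0.5023 -0.3164  0.1001] [ 0.4981 -0.3193] 0.0339
t2 320 [0.4834 0.3532 0.0948] [0.4798 0.3512] 0.0332
t3 244 [0.4781 0.0683 0.0944] [0.4745 0.0646] 0.033
```

View pics/s3.png

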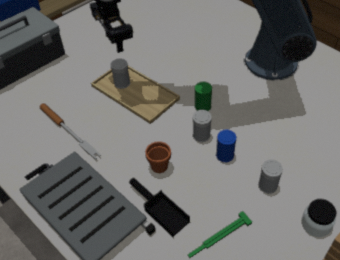

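T1 stands upright in the tray (crop pixel (120,73)). Next is T3, also correcting the small tilt.

Request:
send_rows(fingers=[1, 1, 1, 1, 1, 1, 1, 1, 1, 1], dp=[[-3, 40, 0], [-6, 80, 0], [-9, 120, 0], [-12, 160, 0], [-15, 200, 0], [-18, 240, 0], [-21, 280, 0], [-24, 320, 0], [-26, 360, 0], [-26, 388, 0]], turn=[[0.01, 0.01, 0], [0.011, 0.013, 0], [0.011, 0.013, 0], [0.011, 0.013, 0], [0.011, 0.013, 0], [0.011, 0.013, 0], [0.011, 0.013, 0], [0.011, 0.013, 0], [0.011, 0.013, 0], [0.011, 0.013, 0]])

```text
time_s: 13.93
position: [0.4729, 0.0689, 0.1899]
tcp_rot: [[0.0, -0.958, 0.287], [-0.002, 0.287, 0.958], [-1.0, -0.001, -0.002]]
force: [0.6, -0.6, -0.5]
opening: 0.997
```

Request:
send_rows(fingers=[1, 1, 1], dp=[[0, 8, 0], [0, 8, 0], [0, 8, 0]], turn=[[0, 0, 0], [0, 0, 0], [0, 0, 0]])

```text
time_s: 14.18
position: [0.4728, 0.0767, 0.1894]
tcp_rot: [[-0.001, -0.958, 0.286], [-0.003, 0.286, 0.958], [-1.0, -0.0, -0.003]]
force: [0.5, -0.5, 0.9]
opening: 0.999
```

Request:
send_rows(fingers=[1, 1, 1, 1, 1, 1, 1, 1, 1, 1], dp=[[1, -10, 0], [1, -10, -5], [1, -10, -30], [1, -10, -60], [1, -10, -95], [1, -10, -125], [1, -10, -143], [1, -10, -143], [1, -10, -143], [1, -10, -143]], turn=[[0.003, 0, 0], [0.003, 0, 0], [0.003, 0, 0], [0.003, 0, 0], [0.003, 0, 0], [0.003, 0, 0], [0.003, 0, 0], [0.003, 0, 0], [0.003, 0, 0], [0.003, 0, 0]])

```text
time_s: 15.02
position: [0.4746, 0.0659, 0.047]
tcp_rot: [[0.001, -0.958, 0.287], [0.0, 0.287, 0.958], [-1.0, -0.001, 0.0]]
force: [-0.8, 0.5, -0.2]
opening: 1.006
```

Request:
send_rows(fingers=[0, 0, 0, 0, 0, 0, 0, 0], dp=[[0, 0, 0], [0, 0, 0], [0, 0, 0], [0, 0, 0], [0, 0, 0], [0, 0, 0], [0, 0, 0], [0, 0, 0]], turn=[[0, 0, 0], [0, 0, 0], [0, 0, 0], [0, 0, 0], [0, 0, 0], [0, 0, 0], [0, 0, 0], [0, 0, 0]])

```text
time_s: 15.68
position: [0.4748, 0.0658, 0.0475]
tcp_rot: [[0.001, -0.958, 0.287], [-0.0, 0.287, 0.958], [-1.0, -0.001, 0.0]]
force: [-0.3, -1.2, 6.4]
opening: 0.682
```

Request:
send_rows(fingers=[0, 0, 0, 0, 0, 0, 0, 0, 0, 0], dp=[[0, 0, 5], [0, 0, 15], [0, 0, 30], [0, 0, 50], [0, 0, 75], [0, 0, 90], [0, 0, 95], [0, 0, 95], [0, 0, 95], [0, 0, 95]], turn=[[0, 0, 0], [0, 0, 0], [0, 0, 0], [0, 0, 0], [0, 0, 0], [0, 0, 0], [0, 0, 0], [0, 0, 0], [0, 0, 0], [0, 0, 0]])

```text
time_s: 16.52
position: [0.4737, 0.0659, 0.1415]
tcp_rot: [[-0.001, -0.958, 0.287], [0.0, 0.287, 0.958], [-1.0, 0.001, -0.0]]
force: [0.7, -0.7, -4.1]
opening: 0.686
```

Run:
```python
from rig import bot
for i in range(5):
    s=bot.read_state(); print(s["time_s"],s["position"],s["force"],s["opening"])
    bot.capture("wrist")
```

```text
16.5167 [0.4737315  0.06594592 0.1415171 ] [ 0.73023007 -0.69177331 -4.10642645] 0.6856025924790314
16.5667 [0.47374121 0.06592521 0.14137518] [-0.19719188  0.09487153 -4.12807248] 0.6837000615685794
16.6167 [0.47386419 0.0659251  0.14135601] [-0.01225945  1.17943786 -4.00191598] 0.6814256386146006
16.6667 [0.47405115 0.06588846 0.14143723] [-0.32314611  0.07678465 -3.97338805] 0.6822529936910849
16.7167 [0.47423023 0.06589042 0.14157652] [-0.18654606  0.46297911 -3.75986825] 0.6842906294330984
```

T3 reads about 4.0 N against T2's 6.8 N, so T2 is confirmed as heaviest. Carrying T3 to (0.4855,-0.187).

Request:
send_rows(fingers=[0, 0, 0, 0, 0, 0, 0, 0, 0, 0], dp=[[0, -8, 10], [1, -28, 20], [2, -58, 25], [4, -90, 25], [5, -122, 25], [6, -155, 25], [8, -187, 25], [9, -217, 25], [11, -240, 25], [11, -253, 25]], turn=[[0, 0, 0], [0, 0, 0], [0, 0, 0], [0, 0, 0], [0, 0, 0], [0, 0, 0], [0, 0, 0], [0, 0, 0], [0, 0, 0], [0, 0, 0]])

```text
time_s: 17.6
position: [0.4861, -0.1911, 0.1674]
tcp_rot: [[0.002, -0.957, 0.289], [-0.002, 0.289, 0.957], [-1.0, -0.002, -0.002]]
force: [0.5, -0.4, -4.2]
opening: 0.685
```

Request:
send_rows(fingers=[0, 0, 0], dp=[[0, 0, 0], [0, 0, 0], [0, 0, 0]], turn=[[0, 0, 0], [0, 0, 0], [0, 0, 0]])

```text
time_s: 17.85
position: [0.4853, -0.1898, 0.1673]
tcp_rot: [[0.001, -0.957, 0.289], [-0.001, 0.289, 0.957], [-1.0, -0.001, -0.0]]
force: [0.1, 0.7, -4.3]
opening: 0.688
```

Request:
send_rows(fingers=[0, 0, 0, 0, 0, 0, 0, 0, 0, 0], dp=[[0, 2, -15], [0, 2, -40], [0, 2, -65], [0, 2, -85], [0, 2, -98], [0, 2, -106], [0, 2, -110], [0, 2, -112], [0, 2, -113], [0, 2, -113]], turn=[[0, 0, 0], [0, 0, 0], [0, 0, 0], [0, 0, 0], [0, 0, 0], [0, 0, 0], [0, 0, 0], [0, 0, 0], [0, 0, 0], [0, 0, 0]])

```text
time_s: 18.68
position: [0.4858, -0.1878, 0.0549]
tcp_rot: [[0.002, -0.957, 0.289], [-0.001, 0.289, 0.957], [-1.0, -0.002, -0.001]]
force: [0.5, -0.7, -4.3]
opening: 0.685
```

Request:
send_rows(fingers=[0, 0, 0, 0, 0], dp=[[0, 0, -1], [0, 0, -2], [0, 0, -3], [0, 0, -3], [0, 0, -3]], turn=[[0, 0, 0], [0, 0, 0], [0, 0, 0], [0, 0, 0], [0, 0, 0]])

```text
time_s: 19.1
position: [0.4865, -0.1882, 0.0535]
tcp_rot: [[0.004, -0.957, 0.289], [-0.002, 0.289, 0.957], [-1.0, -0.004, -0.001]]
force: [-0.2, 1.5, 5.8]
opening: 0.682
```

Request:
send_rows(fingers=[1, 1, 1, 1, 1, 1, 1, 1, 1, 1], dp=[[0, 0, 0], [0, 0, 0], [0, 0, 0], [0, 0, 0], [0, 0, 0], [0, 0, 15], [0, 0, 45], [0, 0, 80], [0, 0, 115], [0, 0, 140]], turn=[[0, 0, 0], [0, 0, 0], [0, 0, 0], [0, 0, 0], [0, 0, 0], [0, 0, 0], [0, 0, 0], [0, 0, 0], [0, 0, 0], [0, 0, 0]])

```text
time_s: 19.93
position: [0.4871, -0.1886, 0.1961]
tcp_rot: [[0.006, -0.957, 0.289], [-0.004, 0.289, 0.957], [-1.0, -0.007, -0.002]]
force: [0.9, -0.7, 0.2]
opening: 0.996
```

Run:
```python
from rig import bot
from h import *
s=bot.read_state(); print(s["position"],s["tcp_rot"].round(4),s["force"])
c=bot.capture("scene"); P=cloud(c); cv2.imwrite("pics/s4.png",c["img"][60:320,120:460])
for k,a in dict(t1=(.497,-.317,.101),t2=(.478,.352,.095),t3=(.4855,-.187,.101)).items(): print(k,*circ(P,*a,tol=.012))
```

```text
[ 0.48713702 -0.18863089  0.19609459] [[ 0.0058 -0.9574  0.2888]
 [-0.0039  0.2888  0.9574]
 [-1.     -0.0067 -0.0021]] [ 0.92513634 -0.7142715   0.24182899]
t1 192 [ 0.5018 -0.3166  0.1004] [ 0.4973 -0.3194] 0.0337
t2 323 [0.4831 0.3531 0.0946] [0.4797 0.3502] 0.0322
t3 205 [ 0.49   -0.1849  0.1004] [ 0.4884 -0.1891] 0.0334
```

View pics/s4.png

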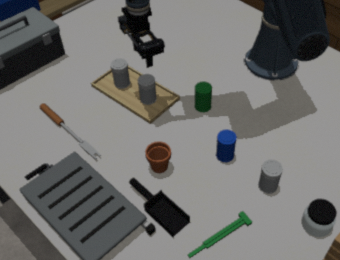

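Both light tins stand upright in the tray (crop pixels (120,73) and (147,88)). Back to T2.

Request:
send_rows(fingers=[1, 1, 1, 1, 1, 1, 1, 1, 1, 1], dp=[[0, 40, 0], [-1, 80, 0], [-2, 120, 0], [-3, 160, 0], [-4, 200, 0], [-5, 240, 0], [-5, 280, 0], [-6, 320, 0], [-7, 360, 0], [-8, 400, 0]], turn=[[0.004, 0.006, 0], [0.004, 0.006, 0], [0.004, 0.006, 0], [0.004, 0.006, 0], [0.004, 0.006, 0], [0.004, 0.006, 0], [0.004, 0.006, 0], [0.004, 0.006, 0], [0.004, 0.006, 0], [0.004, 0.006, 0]])

```text
time_s: 20.82
position: [0.4809, 0.2119, 0.1998]
tcp_rot: [[0.007, -0.957, 0.288], [-0.005, 0.288, 0.957], [-1.0, -0.008, -0.003]]
force: [0.3, 0.3, -0.6]
opening: 0.999
```

Request:
send_rows(fingers=[1, 1, 1, 1, 1, 1, 1, 1], dp=[[-2, 35, 0], [-3, 70, 0], [-3, 105, 0], [-3, 130, 0], [-3, 141, 0], [-3, 141, 0], [-3, 141, 0], [-3, 141, 0]], turn=[[0.004, 0.006, 0], [0.004, 0.006, 0], [0.004, 0.006, 0], [0.004, 0.006, 0], [0.004, 0.006, 0], [0.004, 0.006, 0], [0.004, 0.006, 0], [0.004, 0.006, 0]])

```text
time_s: 21.48
position: [0.4777, 0.3512, 0.1994]
tcp_rot: [[-0.001, -0.957, 0.289], [-0.002, 0.289, 0.957], [-1.0, 0.0, -0.002]]
force: [-0.3, -0.6, -0.3]
opening: 0.998
```

Request:
send_rows(fingers=[1, 1, 1, 1, 1, 1, 1, 1, 1, 1], dp=[[0, 1, -15], [0, 1, -45], [0, 1, -75], [0, 1, -105], [0, 1, -135], [0, 1, -152], [0, 1, -153], [0, 1, -153], [0, 1, -153], [0, 1, -153]], turn=[[0, 0, 0], [0, 0, 0], [0, 0, 0], [0, 0, 0], [0, 0, 0], [0, 0, 0], [0, 0, 0], [0, 0, 0], [0, 0, 0], [0, 0, 0]])

```text
time_s: 22.32
position: [0.4791, 0.3523, 0.0482]
tcp_rot: [[0.002, -0.957, 0.29], [-0.001, 0.29, 0.957], [-1.0, -0.002, -0.0]]
force: [-0.5, 0.6, -1.0]
opening: 0.998
```

Request:
send_rows(fingers=[0, 0, 0, 0, 0, 0, 0, 0], dp=[[0, 0, 0], [0, 0, 0], [0, 0, 0], [0, 0, 0], [0, 0, 0], [0, 0, 0], [0, 0, 0], [0, 0, 0]], turn=[[0, 0, 0], [0, 0, 0], [0, 0, 0], [0, 0, 0], [0, 0, 0], [0, 0, 0], [0, 0, 0], [0, 0, 0]])

```text
time_s: 22.98
position: [0.4791, 0.3525, 0.0485]
tcp_rot: [[0.003, -0.957, 0.29], [-0.001, 0.29, 0.957], [-1.0, -0.003, 0.0]]
force: [-0.3, 0.9, 3.0]
opening: 0.685
```

Request:
send_rows(fingers=[0, 0, 0, 0, 0, 0, 0, 0, 0, 0], dp=[[0, 0, 5], [0, 0, 15], [0, 0, 30], [0, 0, 50], [0, 0, 75], [0, 0, 100], [0, 0, 125], [0, 0, 143], [0, 0, 152], [0, 0, 154]], turn=[[0, 0, 0], [0, 0, 0], [0, 0, 0], [0, 0, 0], [0, 0, 0], [0, 0, 0], [0, 0, 0], [0, 0, 0], [0, 0, 0], [0, 0, 0]])

```text
time_s: 23.82
position: [0.4795, 0.3527, 0.2042]
tcp_rot: [[0.005, -0.957, 0.29], [0.0, 0.29, 0.957], [-1.0, -0.005, 0.002]]
force: [0.1, 0.3, -5.7]
opening: 0.689
```

Request:
send_rows(fingers=[0, 0, 0, 0, 0, 0, 0, 0, 0, 0], dp=[[0, 0, 0], [0, 0, 0], [0, 0, 0], [0, 0, 0], [0, 0, 0], [0, 0, 0], [0, 0, 0], [0, 0, 0], [0, 0, 0], [0, 0, 0]], turn=[[0, 0, 0], [0, 0, 0], [0, 0, 0], [0, 0, 0], [0, 0, 0], [0, 0, 0], [0, 0, 0], [0, 0, 0], [0, 0, 0], [0, 0, 0]])

```text
time_s: 24.65
position: [0.4796, 0.3527, 0.2042]
tcp_rot: [[0.005, -0.957, 0.29], [0.001, 0.29, 0.957], [-1.0, -0.005, 0.002]]
force: [0.1, -0.1, -7.0]
opening: 0.687
```

Run:
```python
from rig import bot
from h import *
for i in range(3):
    s=bot.read_state(); print(s["time_s"],s["position"],s["force"],s["opening"],abs(s["qvel"]).max()); bot.capture("wrist")
c=bot.capture("scene"); P=cloud(c); cv2.imwrite("pics/s5.png",c["img"])
for k,a in dict(t1=(.497,-.317,.101),t3=(.4855,-.187,.101)).items(): print(k,*circ(P,*a,tol=.012))
cv2.imwrite("pics/t5.png",bot.capture("top")["img"])
```

```text
24.65 [0.47958845 0.35270194 0.20417361] [ 0.13324678 -0.14610667 -6.99531367] 0.6868240735609626 0.12272475248697383
24.7 [0.47957642 0.35268342 0.2041875 ] [ 0.53852899  0.16071141 -6.31222658] 0.6836266492158473 0.08556834661934794
24.75 [0.47957267 0.35268848 0.20419544] [-0.40096627  0.21756098 -6.48738803] 0.6817243965639662 0.09401536134129392
t1 189 [ 0.5016 -0.3168  0.1006] [ 0.4979 -0.3197] 0.034
t3 210 [ 0.4903 -0.1847  0.1002] [ 0.4859 -0.187 ] 0.0331
```

View pics/s5.png

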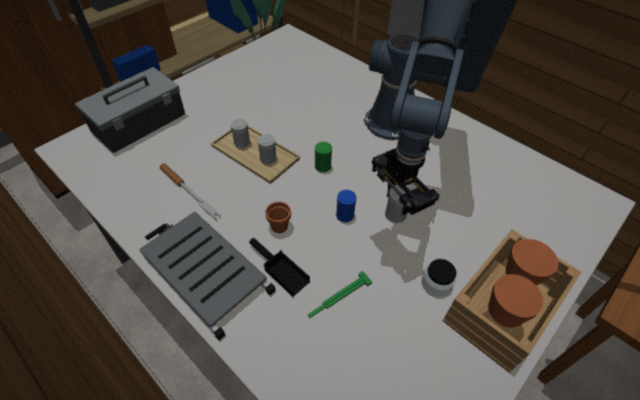

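View pics/t5.png

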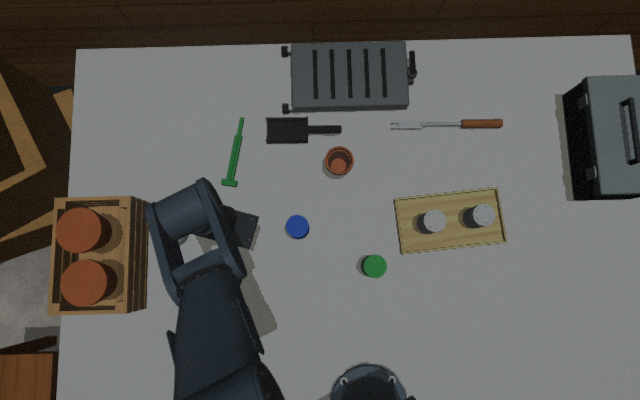

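The heavy tin is held upright in the gripper at scene pixel (396,205), with its centre about 0.20 m up and still. The two light tins stand free in the tray at top pixels (433,222) and (482,216). Everything else is unmoved, so I'm handing in.

```bash
python3 -c "
from rig import bot
print(bot.hand_in())"
```

```text
the job is handed in; nothing more can be done
None
```

The two lighter tins are standing in the tray, the heaviest is held up in the gripper, and the job is handed in at about 25 s of the 72 s allowed. No verdict came back.

- **Weights:** The tin that started at (0.478, 0.352) read about 6.8 N when first lifted, so I put it back on its spot. The other two read about 3 N and about 4 N, both under the 4.75 N limit. Readings were noisy, mostly by a few tenths of a newton, with one stray reading of 1.0 N on the lightest tin. That is well short of the gaps to the heavy tin.
- **Tray:** The lighter tins stand upright and free at about (0.498, -0.319) and (0.487, -0.188). That is about 65 mm either side of the tray centre along its length.
- **Held tin:** It was last read at 6.3–7.0 N, with the jaws stopped at about 60 mm. Its centre was about 0.20 m up, the tool was tilted about 0.005 rad, and the arm was still.
- **Other objects:** The before and after pictures show nothing else moved by eye, though the arm hid the jar in the last top view. I did not measure their positions again.

No checks failed or disagreed.

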